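Make up two kits of power-supply parts

TASK

Make up the two kits from the parts standing on the bench: the can capacitor, the toroidal choke and the square pin heat sink go in the three-compartment tray, the long finned heat sink and the transformer in the two-compartment tray. Put one part in each compartment (any compartment of its tray), flat on the tray floor and upright as you found it, and do not shift the spool, the screwdriver or the dispenser bottle.

Things in the scene. Friction and masses are not known exactly. Their poses are not given: they have to be found in the camera images.
- capacitor_mid (a point): Can capacitor: black upright cylinder, 34 mm in diameter, 45 mm tall, with a silvery disc and two small brass terminals (3 mm high, beyond the 45) on top; 60 g. Loose; stands upright on the bench at the start. This point is its centre, half-way up; its z axis points up. 
- choke_mid (a point): Toroidal choke: copper-coloured ring lying flat, outside diameter 42 mm, bore 20 mm, 26 mm tall, brass-coloured spokes (winding turns) on top; 110 g. Gripped across its outside. Loose; stands upright on the bench at the start. This point is its centre, half-way up; its z axis points up. 
- pin_sink_mid (a point): Square heat sink: bare aluminium, 40 x 40 mm, 30 mm tall, with a 5 x 5 field of square pins on top; 70 g. Solid to the touch on all four sides. Loose; stands upright on the bench at the start. This point is its centre, half-way up; its z axis points up. Its x and y axes are square to its sides.
- fin_sink_mid (a point): Long heat sink: bare aluminium, 54 mm (its x axis) x 28 mm (its y axis), 28 mm tall, with four straight upright fins along its length; 60 g. Gripped across the 28 mm. Loose; stands upright on the bench at the start. This point is its centre, half-way up; its z axis points up. 
- transformer_mid (a point): Small transformer: dark steel core 46 mm (its x axis) x 20 mm (its y axis), 36 mm tall, round whose middle sits a cream wound coil 28 mm along x and 38 mm along y, from 6 to 31 mm up, with black flanges above and below; 150 g. Gripped across the coil's 38 mm. Loose; stands upright on the bench at the start. This point is its centre, half-way up; its z axis points up. 
- tray3: Kit tray with three compartments in a row: grey floor with white rims and dividers, fixed to the bench, 80 mm (its x axis) x 232 mm (its y axis). Origin at the centre of its underside. Floor 3 mm thick, rims and dividers 4 mm thick with their tops 8 mm above the bench. Each compartment is 72 x 72 mm inside; their centres lie at y = -76, 0 and +76 mm in the tray's frame, x = 0.
- tray2: Kit tray with two compartments in a row: as the other, 80 mm (its x axis) x 156 mm (its y axis), fixed to the bench. Origin at the centre of its underside. Floor 3 mm, rims and dividers 4 mm thick with tops 8 mm above the bench. Compartments 72 x 72 mm inside, centres at y = -38 and +38 mm in the tray's frame, x = 0.
- spool_mid (a point): Bystander, to be left alone: small grey spool with two flanges, a thinner steel waist and a black dot on top, 30 mm in diameter, 28 mm tall, standing among the parts. This point is its centre. Loose.
- driver_mid (a point): Bystander, to be left alone: screwdriver lying among the parts, 120 mm long along its x axis, black handle 60 x 16 x 16 mm, thin steel blade to +x. This point is on its axis, 20 mm behind the handle's front end (40 mm from the butt, 80 mm from the blade's tip), 8 mm up. Loose.
- dispenser_mid (a point): Bystander, to be left alone: white solvent dispenser bottle, 52 mm in diameter, 84 mm tall with its steel cup. This point is its centre, 42 mm up. Loose.
Things that resemble listed ones, but are neither listed nor needed, are in the scene too. Leave any pink or red look-alike of the part that bears transformer_mid alone.

How it is judged:
At the end, for the whole second after the job is handed in: Each compartment of the tray of three holds one of capacitor, choke, square heat sink, and each of the tray of two one of long heat sink, transformer: centre inside the compartment, within 3 mm of its resting height on the tray floor, upright within 0.1 rad, under 10 mm/s (((x of capacitor_mid in the frame of tray3 between -0.036 and 0.036 m and y of capacitor_mid in the frame of tray3 between -0.112 and -0.04 m and z of capacitor_mid in the frame of tray3 between 0.0225 and 0.0285 m and angle between capacitor_mid's own z axis and vertical below 0.1 rad) or (x of choke_mid in the frame of tray3 between -0.036 and 0.036 m and y of choke_mid in the frame of tray3 between -0.112 and -0.04 m and z of choke_mid in the frame of tray3 between 0.013 and 0.019 m and angle between choke_mid's own z axis and vertical below 0.1 rad) or (x of pin_sink_mid in the frame of tray3 between -0.036 and 0.036 m and y of pin_sink_mid in the frame of tray3 between -0.112 and -0.04 m and z of pin_sink_mid in the frame of tray3 between 0.015 and 0.021 m and angle between pin_sink_mid's own z axis and vertical below 0.1 rad)) and ((x of capacitor_mid in the frame of tray3 between -0.036 and 0.036 m and y of capacitor_mid in the frame of tray3 between -0.036 and 0.036 m and z of capacitor_mid in the frame of tray3 between 0.0225 and 0.0285 m and angle between capacitor_mid's own z axis and vertical below 0.1 rad) or (x of choke_mid in the frame of tray3 between -0.036 and 0.036 m and y of choke_mid in the frame of tray3 between -0.036 and 0.036 m and z of choke_mid in the frame of tray3 between 0.013 and 0.019 m and angle between choke_mid's own z axis and vertical below 0.1 rad) or (x of pin_sink_mid in the frame of tray3 between -0.036 and 0.036 m and y of pin_sink_mid in the frame of tray3 between -0.036 and 0.036 m and z of pin_sink_mid in the frame of tray3 between 0.015 and 0.021 m and angle between pin_sink_mid's own z axis and vertical below 0.1 rad)) and ((x of capacitor_mid in the frame of tray3 between -0.036 and 0.036 m and y of capacitor_mid in the frame of tray3 between 0.04 and 0.112 m and z of capacitor_mid in the frame of tray3 between 0.0225 and 0.0285 m and angle between capacitor_mid's own z axis and vertical below 0.1 rad) or (x of choke_mid in the frame of tray3 between -0.036 and 0.036 m and y of choke_mid in the frame of tray3 between 0.04 and 0.112 m and z of choke_mid in the frame of tray3 between 0.013 and 0.019 m and angle between choke_mid's own z axis and vertical below 0.1 rad) or (x of pin_sink_mid in the frame of tray3 between -0.036 and 0.036 m and y of pin_sink_mid in the frame of tray3 between 0.04 and 0.112 m and z of pin_sink_mid in the frame of tray3 between 0.015 and 0.021 m and angle between pin_sink_mid's own z axis and vertical below 0.1 rad)) and linear speed of each of capacitor, choke, pin_sink, fin_sink, transformer below 0.01 m/s and ((x of fin_sink_mid in the frame of tray2 between -0.036 and 0.036 m and y of fin_sink_mid in the frame of tray2 between -0.074 and -0.002 m and z of fin_sink_mid in the frame of tray2 between 0.014 and 0.02 m and angle between fin_sink_mid's own z axis and vertical below 0.1 rad) or (x of transformer_mid in the frame of tray2 between -0.036 and 0.036 m and y of transformer_mid in the frame of tray2 between -0.074 and -0.002 m and z of transformer_mid in the frame of tray2 between 0.018 and 0.024 m and angle between transformer_mid's own z axis and vertical below 0.1 rad)) and ((x of fin_sink_mid in the frame of tray2 between -0.036 and 0.036 m and y of fin_sink_mid in the frame of tray2 between 0.002 and 0.074 m and z of fin_sink_mid in the frame of tray2 between 0.014 and 0.02 m and angle between fin_sink_mid's own z axis and vertical below 0.1 rad) or (x of transformer_mid in the frame of tray2 between -0.036 and 0.036 m and y of transformer_mid in the frame of tray2 between 0.002 and 0.074 m and z of transformer_mid in the frame of tray2 between 0.018 and 0.024 m and angle between transformer_mid's own z axis and vertical below 0.1 rad))); the robot touches nothing.
It fails at once if the spool is shifted by more than 20 mm (distance of spool_mid from where it was at the start of the episode above 0.02 m).
It fails at once if the screwdriver is shifted by more than 20 mm (distance of driver_mid from where it was at the start of the episode above 0.02 m).
It fails at once if the dispenser bottle is shifted by more than 20 mm (distance of dispenser_mid from where it was at the start of the episode above 0.02 m).
It also fails if it takes over 115 s, if anything falls off the work surface, if the arm or the gripper's body presses on something with over 40 N, if the wrist force passes 120 N, or if a joint passes its speed limit or range.

ROBOT

A 6-joint arm with a two-finger parallel gripper is mounted at the origin on the work surface. World frame = base frame: x ahead of the robot, y to its left, z up, the work surface at z = 0. Lengths are in m, angles in rad, forces in N, time in s.
With the tool pointing down it reaches from about 0.35 to 0.975 m from the base axis. Payload 4.9 kg.
Tool frame: the origin (TCP) lies at the very end of the fingers, on their centre line; the grasp point (between the pads) lies 19 mm behind it (ctrl.grip_point_offset is the distance from the TCP to the grasp point, in m); z points along the fingers, y is the line along which they close (so a half turn about z gives the same grasp; the last joint's range is limited). The gripper opens to 85 mm and grips with 20 to 120 N. Pads are 22 mm wide; open, the fingers measure 114 mm over their backs; the gripper's body (76 mm by 85 mm) begins 54 mm behind the grasp point. The pads swing forward as they close: fully open they stand 13 mm farther back than shut.
Start: joints at [-1.407, 0.053, 1.613, -0, 1.476, -0.119], TCP at [0.174, -0.6, 0.204] pointing down, gripper open.
Joint ranges: [-3.01, 3.01], [-1.01, 2.22], [0.06, 2.58], [-1.02, 4.17], [0.09, 2.62], [-3.14, 3.14]. Speed limits (rad/s): [2.57, 2.57, 3.14, 3.14, 3.14, 3.14].

INTERFACE

Orientations are given as a rotation vector (axis times angle).
In Python, from cell import ctrl gives the robot as it stands.
- The arm moves only by the shell command python3 -m crank 'ROWS' [OPENING] [FORCE]. ROWS is text: rows parted by semicolons, each of 6 numbers parted by spaces: the shift along the tool's x, y, z in units of 50 mm (1.0 is 50 mm), then the turn, a rotation vector about the tool's x, y, z in units of 6 degrees (1.0 is 6 degrees). A call has 1 to 20 rows; each row shifts and turns the commanded pose from where the row before left it, along the tool's axes as they then stand; what a row does not reach is not made up. A row lasts 1/8 s, in which the tool goes at most 62.5 mm and 10.7 degrees, less where a joint would pass 70% of its speed; a pose out of reach is approached as far as the arm can. A call is refused whole if a number of a shift passes 1 or a number of a turn 1, either way. A call with a gripper value outside its range is refused whole. OPENING is the gripper command: -1 is shut, 1 is fully open, values between are in proportion, set as the call begins (- or left out, the last holds). The fingers move at their own pace and stop on an object; FORCE is the grip in N (left out, the last holds). Time passes only in rows, so rows that do not move let the fingers close. It gives the time, the measured TCP pose, the force, the opening and the grip force at its end, in the units of the state.
- ctrl.sense(): the state, without advancing time (a new reading comes with each control period).
- ctrl.get_image(name): name is "scene" or "side" or "wrist"; returns (picture, depth): 420x560x3 uint8, red, green, blue; 420x560 float32, m along the optical axis (not along the pixel's ray), 0 where there is no reading.
- ctrl.camera_model(name): a dict with "camera_matrix" (3x3 intrinsics, pixels), "view" (4x4, takes a point from world to camera coordinates). Camera axes: x right, y down, z forward; pixel columns grow to the right and rows downward; lengths in m; the calibration is good to about 2 mm. A picture is of the moment at which its call begins: read the wrist's pose just before it. camera_model takes no time and is no camera call; for the wrist camera it gives the pose at the moment of the call.
- ctrl.sign_off(): hands the job in; it is judged then, once.
The state is a dict: "time": time; "joint_positions": joint angles; "qvel": joint speeds; "joint_torque": joint torques, N m; "tcp_pos": TCP position; "tool_rot": TCP orientation; "ft_force": force on the tool from outside, world axes, zero at the start; "wrist_torque": the same for the moment, N m; "finger_gap": opening from 0.0 (shut) to 1.0 (fully open); "grip_force": force on a finger pad.
Only numpy, scipy, OpenCV 4.12 (cv2) and the standard library are available. Lean on these libraries where they do the work, as an engineer would, in place of code of your own. Each camera call takes 0.05 s, during which the arm holds its last target. There are 200 camera calls.

## Working session

There is one attempt and no reset: what is moved stays moved. The work goes in short steps, Python scripts to look and compute and a shell command to move; the robot and the scene stay as the last step left them, time stands still between calls to the robot, and variables do not carry over. Pictures are saved under pics/ and viewed, at most 14 in all, crops included, and the job is handed in when it is done.

```bash
mkdir -p pics; ls
python3 - <<'E'
from cell import ctrl
import cv2,numpy as np
for n in("scene","side"):
    im,d=ctrl.get_image(n); cv2.imwrite(f"pics/{n}.png",im[:,:,::-1]); np.savez(f"{n}.npz",im=im,d=d)
    m=ctrl.camera_model(n); print(n,np.round(m["camera_matrix"],1).tolist(),np.round(m["view"],3).tolist())
s=ctrl.sense(); print(s)
E
```

```text
pics
scene [[379.0, 0.0, 278.6], [0.0, 379.0, 211.0], [0.0, 0.0, 1.0]] [[-0.863, 0.505, -0.008, 0.44], [0.359, 0.602, -0.713, -0.182], [-0.355, -0.619, -0.701, 1.112], [0.0, 0.0, 0.0, 1.0]]
side [[500.8, 0.0, 278.2], [0.0, 500.8, 204.9], [0.0, 0.0, 1.0]] [[0.999, -0.035, 0.006, -0.527], [-0.013, -0.515, -0.857, 0.067], [0.033, 0.857, -0.515, 1.369], [0.0, 0.0, 0.0, 1.0]]
{'time': 0.1, 'joint_positions': array([-1.40699988e+00,  5.33397101e-02,  1.61416064e+00, -3.67763875e-05,
        1.47599862e+00, -1.18981289e-01]), 'qvel': array([ 0.00079173, -0.00137468, -0.00277543,  0.00082988, -0.0008536 ,
        0.00058404]), 'joint_torque': array([ 1.81000596e-03, -3.94903886e+01, -3.71360528e+01,  5.57998465e-05,
        3.92550370e-03, -3.09730012e-05]), 'tcp_pos': array([ 0.17428934, -0.59956315,  0.20285335]), 'tool_rot': array([-3.10835665e+00, -4.42444776e-01,  1.24506014e-04]), 'ft_force': array([-0.8221521 ,  0.18387398, -0.12152767]), 'wrist_torque': array([ 0.01830199, -0.00950083, -0.01830711]), 'grip_force': 0.0, 'finger_gap': 1.0039743039531996}
```

View pics/scene.png

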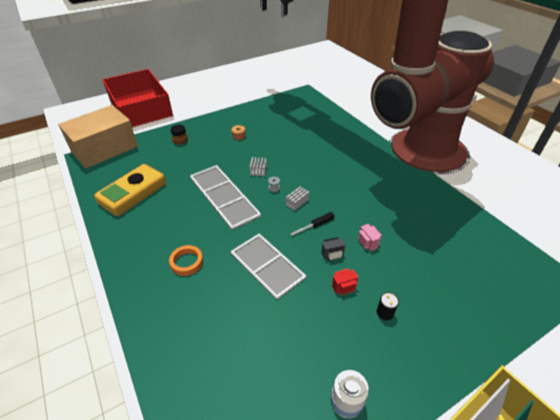

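View pics/side.png

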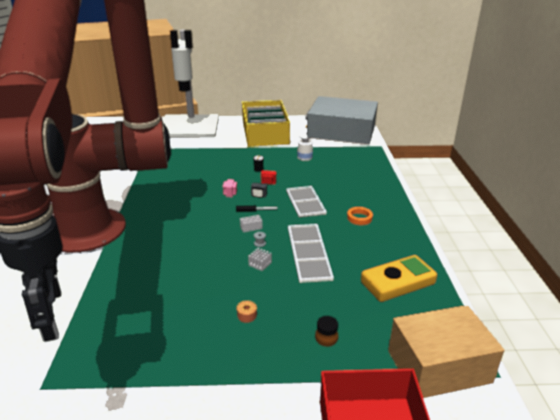

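Scene view: choke (239,131), two heat sinks (258,166) and (297,198), spool (274,184), driver (313,224), dark transformer (333,248), pink and red look-alikes (370,237) and (345,281), capacitor (388,306), bottle (350,393), tray3 (225,195), tray2 (268,264). The side view agrees.

```bash
cat > h.py <<'E'
from cell import ctrl
import cv2,numpy as np
def cloud(d,m):
    K=np.array(m["camera_matrix"]);V=np.array(m["view"])
    v,u=np.mgrid[:d.shape[0],:d.shape[1]]
    c=np.stack([(u-K[0,2])/K[0,0]*d,(v-K[1,2])/K[1,1]*d,d],-1)
    return (c-V[:3,3])@V[:3,:3]
def ray(u,v,m,z):
    K=np.array(m["camera_matrix"]);V=np.array(m["view"])
    r=V[:3,:3].T@np.linalg.solve(K,[u,v,1]);o=-V[:3,:3].T@V[:3,3]
    return (o+r*(z-o[2])/r[2])[:2]
E
python3 - <<'E'
from h import *
for n in("scene","side"):
    f=np.load(n+".npz");im,d=f["im"],f["d"];P=cloud(d,ctrl.camera_model(n))
    mk=((P[...,2]>.012)&(P[...,2]<.12)&(P[...,0]>.3)&(P[...,0]<.95)&(abs(P[...,1])<.6)&(d>0)).astype(np.uint8)
    k,l,st,c=cv2.connectedComponentsWithStats(mk)
    for i in range(1,k):
        if st[i,4]<25: continue
        p=P[l==i]; t=p[p[:,2]>p[:,2].max()-.007]
        r=cv2.minAreaRect(t[:,:2].astype(np.float32)*1000)
        print(n,np.round(c[i]),st[i,4],"zmax %.3f"%p[:,2].max(),"top rect",np.round(r[0]),np.round(r[1]),round(r[2]),"rgb",np.median(im[l==i],0))
    g=((im.min(2)>170)&(P[...,2]<.03)&(P[...,0]>.4)&(P[...,0]<.9)&(abs(P[...,1])<.4)).astype(np.uint8)
    k,l,st,c=cv2.connectedComponentsWithStats(g)
    for i in range(1,k):
        if st[i,4]>150:
            ys,xs=np.nonzero(l==i); q=np.array([ray(a,b,ctrl.camera_model(n),.008) for a,b in zip(xs,ys)])*1000
            r=cv2.minAreaRect(q.astype(np.float32)); print(n,"tray",np.round(c[i]),st[i,4],np.round(r[0]),np.round(r[1]),round(r[2],1))
im=np.load("scene.npz")["im"][110:330,180:420]
cv2.imwrite("pics/crop1.png",cv2.resize(im[:,:,::-1],(0,0),fx=2.7,fy=2.7,interpolation=cv2.INTER_CUBIC))
E
```

```text
scene [110. 127.] 3840 zmax 0.092 top rect [ 822. -499.] [160. 125.] 11 rgb [104.  81.  55.]
scene [178. 133.] 233 zmax 0.047 top rect [ 614. -418.] [41. 42.] 65 rgb [31. 35. 26.]
scene [238. 131.] 124 zmax 0.027 top rect [ 450. -349.] [43. 40.] 64 rgb [172.  126.5  74.5]
scene [258. 165.] 154 zmax 0.031 top rect [ 478. -166.] [42. 39.] 55 rgb [129.  130.  129.5]
scene [129. 189.] 1745 zmax 0.042 top rect [ 801. -245.] [145.  76.] 24 rgb [160. 144.  69.]
scene [273. 182.] 96 zmax 0.029 top rect [478. -80.] [29. 28.] 24 rgb [133.  142.5 140. ]
scene [297. 197.] 250 zmax 0.030 top rect [454.  -4.] [56. 30.] 17 rgb [138.5 139.  137. ]
scene [323. 218.] 122 zmax 0.017 top rect [439.  85.] [58. 16.] 2 rgb [32. 31. 33.]
scene [369. 236.] 355 zmax 0.038 top rect [388. 191.] [46. 37.] 83 rgb [214. 135. 162.]
scene [333. 247.] 381 zmax 0.038 top rect [477. 177.] [38. 46.] 75 rgb [81. 88. 86.]
scene [185. 259.] 365 zmax 0.021 top rect [761.  35.] [69. 69.] 52 rgb [225. 142.  64.]
scene [345. 280.] 460 zmax 0.038 top rect [508. 258.] [37. 46.] 76 rgb [211.  50.  48.]
scene [387. 305.] 400 zmax 
[... 1082 characters left out ...]
 top rect [453.  -5.] [55. 32.] 20 rgb [147. 154. 150.]
side [259. 236.] 97 zmax 0.034 top rect [476. -82.] [28. 31.] 14 rgb [120. 133. 131.]
side [260. 257.] 289 zmax 0.034 top rect [ 476. -167.] [44. 42.] 54 rgb [136. 139. 138.]
side [398. 276.] 2079 zmax 0.045 top rect [ 800. -255.] [145.  73.] 23 rgb [190. 153.  62.]
side [247. 309.] 307 zmax 0.031 top rect [ 448. -350.] [43. 41.] 74 rgb [198. 141.  81.]
side [425. 358.] 9944 zmax 0.096 top rect [ 820. -501.] [162. 122.] 12 rgb [139. 102.  64.]
side [327. 329.] 550 zmax 0.050 top rect [ 611. -421.] [43. 41.] 56 rgb [23. 23. 22.]
side tray [306. 202.] 267 [613. 129.] [ 81. 160.] 11.0
side tray [309. 254.] 642 [ 601. -124.] [ 81. 239.] 3.8
```

View pics/crop1.png

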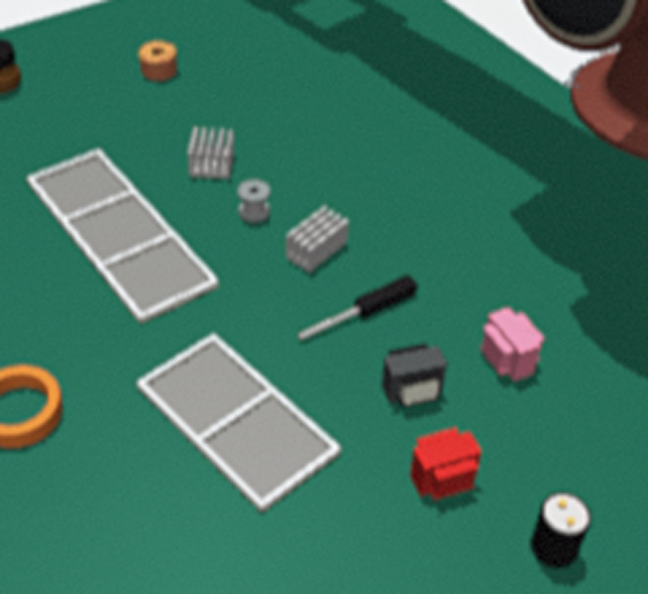

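The crop confirms it: choke (158,60), square pin sink (211,153), spool (255,200), finned sink (317,238), dark transformer with cream coil (415,377) and capacitor (560,530). I'll write a helper that gives shifts in the tool axes, then start with the choke.

```bash
cat >> h.py <<'E'
from scipy.spatial.transform import Rotation as R
def pt():  # state line
    s=ctrl.sense();M=R.from_rotvec(s["tool_rot"]).as_matrix()
    print("t %.2f"%s["time"],np.round(s["tcp_pos"],4),"psi %.1f tilt %.2f"%(np.degrees(np.arctan2(M[1,0],M[0,0])),np.degrees(np.arccos(-M[2,2]))),"gap %.2f grip %.0f F %s"%(s["finger_gap"],s["grip_force"],np.round(s["ft_force"],1)))
    return s["tcp_pos"],M
def to(*targets):  # each x,y,z (mm),psi(deg); chain, turn first then shift
    p,M=pt(); psi=np.degrees(np.arctan2(M[1,0],M[0,0]))
    for x,y,z,a in targets:
        a=psi if a is None else a
        print("  turn z units %.2f"%((psi-a)/6),end=" "); psi=a; c,s=np.cos(np.radians(a)),np.sin(np.radians(a))
        q=np.array([x,y,z])/1e3; d=(q-p)/.05; p=q
        print("shift units %.2f %.2f %.2f"%(c*d[0]+s*d[1],s*d[0]-c*d[1],-d[2]))
E
python3 -c "
from h import *
to((449,-349.5,110,None),(449,-349.5,6,None),(449,-349.5,110,None),(607,-198,110,None),(607,-198,10,None))"
```

```text
t 0.10 [ 0.1743 -0.5996  0.2029] psi 16.2 tilt 0.11 gap 1.00 grip 0 F [-0.8  0.2 -0.1]
  turn z units 0.00 shift units 6.67 -3.27 1.86
  turn z units 0.00 shift units 0.00 0.00 2.08
  turn z units 0.00 shift units 0.00 0.00 -2.08
  turn z units 0.00 shift units 3.88 -2.03 -0.00
  turn z units 0.00 shift units 0.00 0.00 2.00
```

```bash
python3 -m crank '0.667 -0.327 0.186 0 0 0;0.667 -0.327 0.186 0 0 0;0.667 -0.327 0.186 0 0 0;0.667 -0.327 0.186 0 0 0;0.667 -0.327 0.186 0 0 0;0.667 -0.327 0.186 0 0 0;0.667 -0.327 0.186 0 0 0;0.667 -0.327 0.186 0 0 0;0.667 -0.327 0.186 0 0 0;0.667 -0.327 0.186 0 0 0;0 0 0 0 0 0;0 0 0 0 0 0;0 0 0 0 0 0' 0.5 40
python3 - <<'E'
from h import *
to((449,-349.5,6,None))
im,d=ctrl.get_image("wrist");cv2.imwrite("pics/w1.png",im[:,:,::-1])
P=cloud(d,ctrl.camera_model("wrist"))
k=(P[...,2]>.015)&(P[...,2]<.03)&(np.hypot(P[...,0]-.449,P[...,1]+.35)<.035)&(d>0)
r=cv2.minAreaRect(P[k][:,:2].astype(np.float32)*1000);print(r,k.sum())
E
```

```text
time: 1.72
tcp_pos: [0.4485, -0.3509, 0.1113]
tool_rot: [3.11, 0.441, 0.0]
ft_force: [-0.1, -0.7, 0.5]
finger_gap: 0.751
grip_force: 0.0
t 1.73 [ 0.4485 -0.3509  0.1113] psi 16.1 tilt 0.03 gap 0.75 grip 0 F [-0.1 -0.7  0.5]
  turn z units 0.00 shift units 0.02 -0.02 2.11
((447.04022216796875, -349.36053466796875), (42.679866790771484, 42.031734466552734), 34.21076583862305) 1550
```

View pics/w1.png

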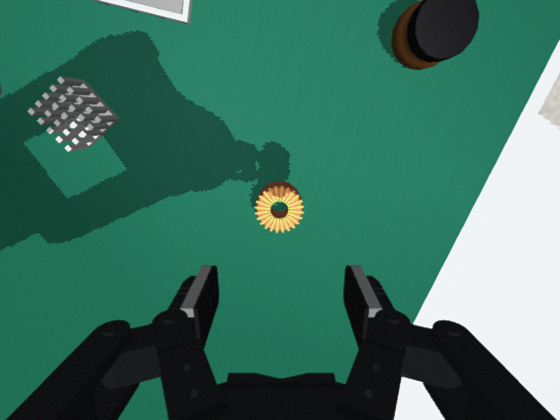

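The wrist view shows the choke at (279,210), centred between the fingers; the depth agrees within 2 mm. I'll descend and grasp.

```bash
python3 -m crank '0 0 0.5 0 0 0;0 0 0.5 0 0 0;0 0 0.5 0 0 0;0 0 0.4 0 0 0;0 0 0.2 0 0 0;0 0 0 0 0 0;0 0 0 0 0 0'; python3 -m crank '0 0 0 0 0 0;0 0 0 0 0 0;0 0 0 0 0 0;0 0 0 0 0 0;0 0 0 0 0 0' -1 40;  python3 -m crank '0 0 -0.3 0 0 0;0 0 -0.5 0 0 0;0 0 -0.5 0 0 0;0 0 -0.5 0 0 0;0 0 0 0 0 0;0 0 0 0 0 0'; python3 -c "
from h import *
to((607,-198,110,None),(607,-198,10,None),(607,-198,110,None),(477,-167,110,55))"
```

```text
time: 2.65
tcp_pos: [0.4497, -0.3508, 0.0071]
tool_rot: [3.109, 0.443, 0.002]
ft_force: [1.1, 0.0, -0.2]
finger_gap: 0.753
grip_force: 0.0
time: 3.28
tcp_pos: [0.449, -0.3501, 0.006]
tool_rot: [-3.11, -0.443, -0.0]
ft_force: [0.1, 0.2, -0.2]
finger_gap: 0.004
grip_force: 0.0
time: 4.03
tcp_pos: [0.4487, -0.3498, 0.0956]
tool_rot: [-3.11, -0.443, 0.001]
ft_force: [0.5, 0.3, 0.3]
finger_gap: -0.002
grip_force: 0.0
t 4.03 [ 0.4487 -0.3498  0.0956] psi 16.2 tilt 0.04 gap -0.00 grip 0 F [0.5 0.3 0.3]
  turn z units 0.00 shift units 3.89 -2.03 -0.29
  turn z units 0.00 shift units 0.00 0.00 2.00
  turn z units 0.00 shift units 0.00 0.00 -2.00
  turn z units -6.47 shift units -0.98 -2.49 -0.00
```

Run:
```python
from h import *
im,d=ctrl.get_image("wrist");cv2.imwrite("pics/w2.png",im[:,:,::-1])
P=cloud(d,ctrl.camera_model("wrist"))
k=((P[...,2]>.01)&(P[...,2]<.04)&(d>0)).astype(np.uint8)
n,l,st,c=cv2.connectedComponentsWithStats(k)
for i in range(1,n):
    if st[i,4]>200: print(c[i],st[i,4],cv2.minAreaRect(P[l==i][:,:2].astype(np.float32)*1000),P[l==i][:,2].max())
```

```text
[420.1888668   38.26706428] 1509 ((601.2188720703125, -411.2414855957031), (46.880271911621094, 23.53423500061035), 50.3214111328125) 0.03997898940381904
[ 58.65214994 114.12651599] 3628 ((476.1770324707031, -166.217041015625), (41.10804748535156, 41.6422004699707), 54.44222640991211) 0.032093952085284636
[279.88083471 212.85502471] 1821 ((446.7726745605469, -348.5435791015625), (42.3929557800293, 42.00636672973633), 15.960798263549805) 0.028003362217865885
```

View pics/w2.png

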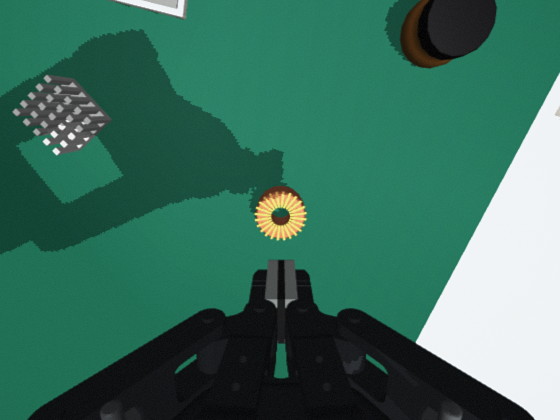

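Run:
```python
from h import *
p,M=pt()
for n in("wrist","scene","side"):
    im,d=ctrl.get_image(n);m=ctrl.camera_model(n);V=m["view"]
    for q in(p,p-.019*M[:,2]):
        c=V[:3,:3]@q+V[:3,3];u=m["camera_matrix"]@c;u=u[:2]/u[2];a,b=np.round(u).astype(int)
        print(n,"proj",u,"z",c[2],"depth",d[max(b-1,0):b+2,max(a-1,0):a+2].ravel())
    if n=="wrist":
        P=cloud(d,m); print("tip cloud",[P[y,280].round(3).tolist() for y in range(255,300,6)], [P[y,272].round(3).tolist() for y in range(258,300,6)])
    if n=="side":
        P=cloud(d,m);cv2.imwrite("pics/s2.png",cv2.resize(im[200:400,150:430,::-1],(0,0),fx=2.5,fy=2.5))
        k=(P[...,2]>.05)&(P[...,2]<.25)&(np.hypot(P[...,0]-p[0],P[...,1]-p[1])<.08)&(d>0)
        q=P[k];print("lowest",q[np.argsort(q[:,2])[:8]].round(3).tolist())
```

```text
t 4.08 [ 0.4484 -0.3495  0.0948] psi 16.2 tilt 0.11 gap 0.00 grip 0 F [-0.4 -0.2  0.1]
wrist proj [281.37272734 251.47914889] z 0.18787315617656794 depth [0.2905946  0.29115787 0.2907257  0.29244354 0.29102692 0.2917912
 0.291496   0.29310578 0.29165617]
wrist proj [281.39815593 266.70755549] z 0.16989678498981287 depth [0.1485747  0.14858617 0.14862551 0.14827466 0.14721164 0.1479749
 0.14588633 0.14520237 0.14560737]
tip cloud [[0.4, -0.362, 0.0], [0.459, -0.346, 0.127], [0.458, -0.346, 0.133], [0.459, -0.346, 0.14], [0.459, -0.346, 0.145], [0.459, -0.346, 0.149], [0.459, -0.346, 0.155], [0.459, -0.346, 0.159]] [[0.395, -0.356, 0.0], [0.457, -0.342, 0.13], [0.457, -0.342, 0.136], [0.458, -0.342, 0.143], [0.458, -0.342, 0.148], [0.458, -0.343, 0.153], [0.458, -0.343, 0.156]]
scene proj [235.94264555 108.15689721] z 1.102726818615829 depth [1.2985728 1.2958099 1.299235  1.293924  1.295077  1.2930489 1.2883855
 1.2886533 1.2876545]
scene proj [235.35728491 102.18337377] z 1.0894181247778578 depth [1.0723699 1.0783253 1.0810074 1.3212962 1.3279371 1.3204243 1.3191359
 1.3192949 1.3261567]
side proj [246.1103265  281.89731322] z 1.0355597091145563 depth [1.1821035 1.180192  1.1804031 1.1762694 1.1801901 1.1816257 1.172448
 1.1755431 1.1775632]
side proj [245.86858921 274.68871776] z 1.0257525656729856 depth [1.2004055 1.2059487 1.205997  1.2011817 1.2037823 1.2032931 1.1953156
 1.2006285 1.1957538]
lowest [[0.449, -0.354, 0.122], [0.451, -0.356, 0.123], [0.455, -0.354, 0.124], [0.457, -0.354, 0.124], [0.445, -0.357, 0.124], [0.443, -0.357, 0.124], [0.447, -0.357, 0.124], [0.441, -0.354, 0.125]]
```

View pics/s2.png

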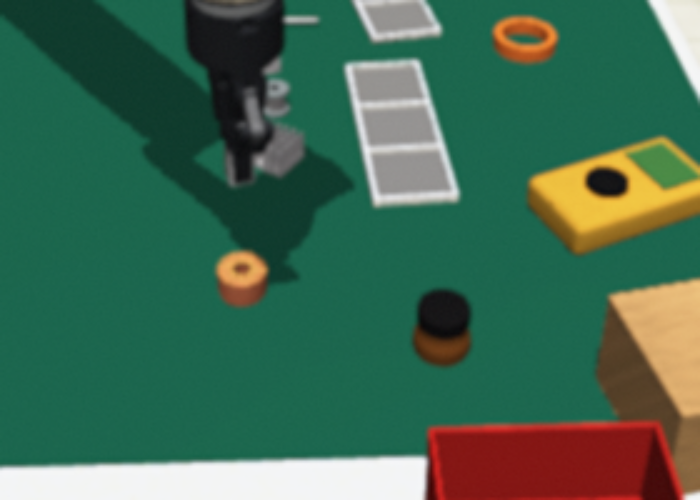

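The side crop shows the choke untouched at (242,278), with the shut fingertips at (240,180). Depth in the wrist and side views puts the tips about 28 mm above the reported TCP, so the fingers closed above the choke. I'll go that much lower on every grasp, checking as I go.

```bash
python3 -m crank '-0.02 0 0.5 0 0 0;-0.02 0 0.5 0 0 0;0 0 0.5 0 0 0;0 0 0.4 0 0 0;0 0 0.1 0 0 0;0 0 0 0 0 0;0 0 0 0 0 0' 0.5
python3 - <<'E'
from h import *
print(ctrl.grip_point_offset)
p,M=pt()
im,d=ctrl.get_image("side");P=cloud(d,ctrl.camera_model("side"))
k=(im.max(2)<60)&(P[...,2]>.012)&(P[...,2]<.25)&(np.hypot(P[...,0]-p[0],P[...,1]-p[1])<.06)&(d>0)
q=P[k];print("lowest",q[np.argsort(q[:,2])[:40:5]].round(3).tolist())
im,d=ctrl.get_image("wrist");P=cloud(d,ctrl.camera_model("wrist"))
y=(P-p)@M; k=(d>0)&(abs(y[...,1])>.025)&(abs(y[...,1])<.06)&(y[...,0]>-.005)&(y[...,0]<.02)&(P[...,2]>.005)
q=P[k];print("wrist lowest",q[np.argsort(q[:,2])[:60:6]].round(3).tolist())
E
```

```text
time: 5.1
tcp_pos: [0.4479, -0.3514, -0.0028]
tool_rot: [3.109, 0.443, 0.002]
ft_force: [0.3, -0.4, -0.2]
finger_gap: 0.75
grip_force: 0.0
0.0187
t 5.10 [ 0.4479 -0.3514 -0.0028] psi 16.2 tilt 0.12 gap 0.75 grip 0 F [ 0.3 -0.4 -0.2]
lowest [[0.435, -0.32, 0.031], [0.439, -0.321, 0.034], [0.429, -0.324, 0.038], [0.456, -0.394, 0.039], [0.433, -0.32, 0.04], [0.46, -0.395, 0.043], [0.466, -0.393, 0.044], [0.462, -0.391, 0.045]]
wrist lowest [[0.452, -0.383, 0.03], [0.464, -0.38, 0.031], [0.459, -0.381, 0.032], [0.463, -0.38, 0.032], [0.447, -0.318, 0.032], [0.461, -0.381, 0.033], [0.462, -0.38, 0.033], [0.463, -0.38, 0.033], [0.454, -0.382, 0.033], [0.435, -0.321, 0.034]]
```

```bash
python3 -m crank '0 -0.02 0.2 0 0 0;0 0 0.15 0 0 0;0 0 0.07 0 0 0;0 0 0 0 0 0;0 0 0 0 0 0'; python3 -m crank '0 0 0 0 0 0;0 0 0 0 0 0;0 0 0 0 0 0;0 0 0 0 0 0' -1 40;  python3 -m crank '0 0 -0.3 0 0 0;0 0 -0.5 0 0 0;0 0 -0.5 0 0 0;0 0 -0.5 0 0 0;0 0 0 0 0 0'; python3 -c "
from h import *
to((607,-198,70,None),(607,-198,-20,None),(607,-198,80,None),(477,-167,80,55))"
```

```text
time: 5.82
tcp_pos: [0.447, -0.3498, -0.0249]
tool_rot: [3.11, 0.443, 0.0]
ft_force: [-0.0, 0.2, -0.3]
finger_gap: 0.749
grip_force: 0.0
time: 6.32
tcp_pos: [0.4472, -0.3501, -0.0244]
tool_rot: [3.109, 0.443, 0.001]
ft_force: [-0.2, -1.1, 3.4]
finger_gap: 0.451
grip_force: 40.6
time: 6.95
tcp_pos: [0.4481, -0.351, 0.0678]
tool_rot: [3.106, 0.442, 0.005]
ft_force: [-0.5, -0.2, -0.8]
finger_gap: 0.454
grip_force: 40.5
t 6.95 [ 0.4481 -0.351   0.0678] psi 16.2 tilt 0.29 gap 0.45 grip 40 F [-0.5 -0.2 -0.8]
  turn z units 0.00 shift units 3.91 -2.05 -0.04
  turn z units 0.00 shift units 0.00 0.00 1.80
  turn z units 0.00 shift units 0.00 0.00 -2.00
  turn z units -6.47 shift units -0.98 -2.49 -0.00
```

```bash
python3 -m crank '0.3 -0.16 0 0 0 0;0.65 -0.34 0 0 0 0;0.65 -0.34 0 0 0 0;0.65 -0.34 0 0 0 0;0.65 -0.34 0 0 0 0;0.65 -0.34 0 0 0 0;0.36 -0.19 0 0 0 0;0 0 0.3 0 0 0;0 0 0.5 0 0 0;0 0 0.4 0 0 0;0 0 0.3 0 0 0;0 0 0.18 0 0 0;0 0 0.06 0 0 0;0 0 0 0 0 0;0 0 0 0 0 0'; python3 -c "
from h import *
to((607,-198,-20.5,None))"
```

```text
time: 8.82
tcp_pos: [0.6066, -0.197, -0.0213]
tool_rot: [3.109, 0.443, 0.002]
ft_force: [0.1, -0.5, -0.8]
finger_gap: 0.453
grip_force: 40.6
t 8.82 [ 0.6066 -0.197  -0.0213] psi 16.2 tilt 0.10 gap 0.45 grip 41 F [ 0.1 -0.5 -0.8]
  turn z units 0.00 shift units 0.00 0.02 -0.02
```

```bash
python3 -m crank '0 0 0 0 0 0;0 0 0 0 0 0;0 0 0 0 0 0;0 0 -0.3 0 0 0;0 0 -0.6 0 0 0;0 0 -0.6 0 0 0;0 0 -0.4 0 0 0;0 0 0 0 0 -0.9;0 0 0 0 0 -0.9;0 0 0 0 0 -0.9;0 0 0 0 0 -0.9;0 0 0 0 0 -0.9;0 0 0 0 0 -0.9;0 0 0 0 0 -0.98;-0.25 -0.62 0 0 0 0;-0.25 -0.62 0 0 0 0;-0.25 -0.62 0 0 0 0;-0.25 -0.62 0 0 0 0;0 0 0 0 0 0;0 0 0 0 0 0' 0.5
python3 - <<'E'
from h import *
to((476.5,-166.7,-22,None))
im,d=ctrl.get_image("wrist");P=cloud(d,ctrl.camera_model("wrist"))
k=(P[...,2]>.02)&(P[...,2]<.035)&(np.hypot(P[...,0]-.477,P[...,1]+.167)<.035)&(d>0)
print(cv2.minAreaRect(P[k][:,:2].astype(np.float32)*1000),k.sum())
im,d=ctrl.get_image("scene");P=cloud(d,ctrl.camera_model("scene"))
k=(P[...,2]>.02)&(P[...,2]<.04)&(np.hypot(P[...,0]-.607,P[...,1]+.198)<.05)&(d>0)
print("choke",cv2.minAreaRect(P[k][:,:2].astype(np.float32)*1000),P[k][:,2].max())
E
```

```text
time: 11.32
tcp_pos: [0.4767, -0.1657, 0.0737]
tool_rot: [2.792, 1.437, 0.002]
ft_force: [1.4, 0.5, -0.3]
finger_gap: 0.752
grip_force: 0.0
t 11.32 [ 0.4767 -0.1657  0.0737] psi 54.5 tilt 0.09 gap 0.75 grip 0 F [ 1.4  0.5 -0.3]
  turn z units 0.00 shift units -0.02 0.01 1.91
((476.4607849121094, -166.5836181640625), (40.60993957519531, 40.077476501464844), 54.56244659423828) 1332
choke ((608.3226928710938, -195.19656372070312), (41.799522399902344, 39.933189392089844), 21.08745002746582) 0.030191977013544362
```

```bash
python3 -m crank '-0.02 0.01 0.3 0 0 0;0 0 0.6 0 0 0;0 0 0.5 0 0 0;0 0 0.3 0 0 0;0 0 0.15 0 0 0;0 0 0.06 0 0 0;0 0 0 0 0 0;0 0 0 0 0 0'; python3 -m crank '0 0 0 0 0 0;0 0 0 0 0 0;0 0 0 0 0 0;0 0 0 0 0 0' -1 40;  python3 -m crank '0 0 -0.3 0 0 0;0 0 -0.5 0 0 0;0 0 -0.5 0 0 0;0 0 -0.5 0 0 0;0 0 0 0 0 0'; python3 -c "
from h import *
to((602,-122.5,70,None),(602,-122.5,-18,None),(602,-122.5,80,None),(453.5,-4.5,80,18.5))"
```

```text
time: 12.42
tcp_pos: [0.4765, -0.1668, -0.0216]
tool_rot: [2.792, 1.437, 0.001]
ft_force: [0.1, -0.6, 0.2]
finger_gap: 0.749
grip_force: 0.0
time: 12.92
tcp_pos: [0.4764, -0.1668, -0.0218]
tool_rot: [2.792, 1.438, 0.001]
ft_force: [-0.6, 1.0, 4.3]
finger_gap: 0.46
grip_force: 42.3
time: 13.55
tcp_pos: [0.4773, -0.1672, 0.07]
tool_rot: [2.79, 1.436, 0.004]
ft_force: [0.3, -0.4, -0.3]
finger_gap: 0.459
grip_force: 41.9
t 13.55 [ 0.4773 -0.1672  0.07  ] psi 54.5 tilt 0.28 gap 0.46 grip 42 F [ 0.3 -0.4 -0.3]
  turn z units 0.00 shift units 2.18 1.51 0.00
  turn z units 0.00 shift units 0.00 0.00 1.76
  turn z units 0.00 shift units 0.00 0.00 -1.96
  turn z units 6.00 shift units -2.07 -3.18 -0.00
```

```bash
python3 -m crank '0.3 0.2 0 0 0 0;0.55 0.38 0 0 0 0;0.55 0.38 0 0 0 0;0.5 0.35 0 0 0 0;0.28 0.2 0 0 0 0;0 0 0.3 0 0 0;0 0 0.5 0 0 0;0 0 0.4 0 0 0;0 0 0.3 0 0 0;0 0 0.18 0 0 0;0 0 0.06 0 0 0;0 0 0 0 0 0;0 0 0 0 0 0'; python3 -m crank '0 0 0 0 0 0;0 0 0 0 0 0;0 0 0 0 0 0;0 0 -0.3 0 0 0;0 0 -0.6 0 0 0;0 0 -0.6 0 0 0;0 0 -0.4 0 0 0;0 0 0 0 0 0.98;0 0 0 0 0 0.98;0 0 0 0 0 0.98;0 0 0 0 0 0.98;0 0 0 0 0 0.98;0 0 0 0 0 0.98;-0.5 -0.8 0 0 0 0;-0.5 -0.8 0 0 0 0;-0.5 -0.8 0 0 0 0;-0.5 -0.76 0 0 0 0;0 0 0 0 0 0;0 0 0 0 0 0' 0.4
python3 - <<'E'
from h import *
to((453.5,-4.5,-22,None))
im,d=ctrl.get_image("wrist");P=cloud(d,ctrl.camera_model("wrist"))
k=(P[...,2]>.02)&(P[...,2]<.033)&(np.hypot(P[...,0]-.4535,P[...,1]+.0045)<.045)&(d>0)
print(cv2.minAreaRect(P[k][:,:2].astype(np.float32)*1000),k.sum())
im,d=ctrl.get_image("scene");P=cloud(d,ctrl.camera_model("scene"))
k=(P[...,2]>.02)&(P[...,2]<.04)&(np.hypot(P[...,0]-.602,P[...,1]+.122)<.05)&(d>0)
print("pin",cv2.minAreaRect(P[k][:,:2].astype(np.float32)*1000),P[k][:,2].max())
E
```

```text
time: 15.18
tcp_pos: [0.6013, -0.1219, -0.0188]
tool_rot: [2.792, 1.437, 0.002]
ft_force: [0.0, 0.2, 1.2]
finger_gap: 0.463
grip_force: 42.0
time: 17.55
tcp_pos: [0.4549, -0.0055, 0.0762]
tool_rot: [3.097, 0.524, 0.002]
ft_force: [0.9, 0.8, 0.6]
finger_gap: 0.698
grip_force: 0.0
t 17.55 [ 0.4549 -0.0055  0.0762] psi 19.2 tilt 0.09 gap 0.70 grip 0 F [0.9 0.8 0.6]
  turn z units 0.00 shift units -0.02 -0.03 1.96
((452.9194641113281, -4.141561508178711), (54.65224075317383, 28.044288635253906), 16.82684898376465) 1096
pin ((603.0692138671875, -121.27970886230469), (43.567718505859375, 40.65531539916992), 52.49867248535156) 0.034937662381103775
```

```bash
python3 -m crank '-0.03 -0.03 0 0 0 0.37;0 0 0.3 0 0 0;0 0 0.6 0 0 0;0 0 0.5 0 0 0;0 0 0.3 0 0 0;0 0 0.18 0 0 0;0 0 0.06 0 0 0;0 0 0 0 0 0;0 0 0 0 0 0'; python3 -m crank '0 0 0 0 0 0;0 0 0 0 0 0;0 0 0 0 0 0;0 0 0 0 0 0;0 0 0 0 0 0' -1 40;  python3 -m crank '0 0 -0.3 0 0 0;0 0 -0.5 0 0 0;0 0 -0.5 0 0 0;0 0 -0.6 0 0 0;0 0 0 0 0 0'; python3 -c "
from h import *
to((621,92,75,None),(621,92,-17,None),(621,92,80,None),(475.5,175,80,-17))"
```

```text
time: 18.77
tcp_pos: [0.4531, -0.0045, -0.0206]
tool_rot: [3.107, 0.464, 0.003]
ft_force: [0.2, 0.7, 0.2]
finger_gap: 0.705
grip_force: 0.0
time: 19.4
tcp_pos: [0.4528, -0.0045, -0.021]
tool_rot: [3.107, 0.464, 0.002]
ft_force: [-0.9, -0.1, 4.3]
finger_gap: 0.317
grip_force: 41.2
time: 20.02
tcp_pos: [0.4542, -0.0047, 0.0764]
tool_rot: [3.105, 0.464, 0.009]
ft_force: [0.1, 0.7, -0.9]
finger_gap: 0.316
grip_force: 40.6
t 20.02 [ 0.4542 -0.0047  0.0764] psi 17.0 tilt 0.33 gap 0.32 grip 41 F [ 0.1  0.7 -0.9]
  turn z units 0.00 shift units 3.75 -0.88 0.03
  turn z units 0.00 shift units 0.00 0.00 1.84
  turn z units 0.00 shift units 0.00 0.00 -1.94
  turn z units 5.66 shift units -3.27 -0.74 -0.00
```

```bash
python3 -m crank '0.35 -0.08 0 0 0 0;0.6 -0.14 0 0 0 0;0.6 -0.14 0 0 0 0;0.6 -0.14 0 0 0 0;0.6 -0.14 0 0 0 0;0.6 -0.14 0 0 0 0;0.4 -0.1 0 0 0 0;0 0 0.3 0 0 0;0 0 0.5 0 0 0;0 0 0.5 0 0 0;0 0 0.3 0 0 0;0 0 0.19 0 0 0;0 0 0.06 0 0 0;0 0 0 0 0 0;0 0 0 0 0 0'; python3 -m crank '0 0 0 0 0 0;0 0 0 0 0 0;0 0 0 0 0 0;0 0 -0.3 0 0 0;0 0 -0.6 0 0 0;0 0 -0.6 0 0 0;0 0 -0.4 0 0 0;0 0 0 0 0 0.95;0 0 0 0 0 0.95;0 0 0 0 0 0.95;0 0 0 0 0 0.95;0 0 0 0 0 0.95;0 0 0 0 0 0.91;-0.6 -0.14 0 0 0 0;-0.7 -0.16 0 0 0 0;-0.7 -0.16 0 0 0 0;-0.7 -0.16 0 0 0 0;-0.57 -0.12 0 0 0 0;0 0 0 0 0 0;0 0 0 0 0 0' 0.4
python3 - <<'E'
from h import *
to((475.5,175,-18,None))
im,d=ctrl.get_image("wrist");P=cloud(d,ctrl.camera_model("wrist"))
for lo in(.022,.034):
    k=(P[...,2]>lo)&(P[...,2]<.043)&(np.hypot(P[...,0]-.4755,P[...,1]-.175)<.04)&(d>0)
    print(cv2.minAreaRect(P[k][:,:2].astype(np.float32)*1000),k.sum())
im,d=ctrl.get_image("scene");P=cloud(d,ctrl.camera_model("scene"))
k=(P[...,2]>.02)&(P[...,2]<.04)&(np.hypot(P[...,0]-.621,P[...,1]-.092)<.05)&(d>0)
print("fin",cv2.minAreaRect(P[k][:,:2].astype(np.float32)*1000),P[k][:,2].max())
E
```

```text
time: 21.9
tcp_pos: [0.6193, 0.0923, -0.0181]
tool_rot: [3.107, 0.464, 0.002]
ft_force: [-1.9, -0.8, 3.6]
finger_gap: 0.315
grip_force: 41.4
time: 24.4
tcp_pos: [0.474, 0.1754, 0.0766]
tool_rot: [-3.107, 0.464, -0.002]
ft_force: [-0.0, -0.7, 0.8]
finger_gap: 0.7
grip_force: 0.0
t 24.40 [0.474  0.1754 0.0766] psi -17.0 tilt 0.07 gap 0.70 grip 0 F [-0.  -0.7  0.8]
  turn z units 0.00 shift units 0.03 -0.00 1.89
((474.98822021484375, 175.8369903564453), (37.799560546875, 47.070125579833984), 73.75045013427734) 2639
((474.9757385253906, 176.1248779296875), (19.796287536621094, 46.89065170288086), 73.6498794555664) 1596
fin ((621.2793579101562, 92.15669250488281), (55.02101135253906, 30.691991806030273), 17.279144287109375) 0.03279517309771784
```

```bash
python3 -m crank '0.02 -0.01 0 0 0 -0.12;0 0 0.3 0 0 0;0 0 0.6 0 0 0;0 0 0.5 0 0 0;0 0 0.3 0 0 0;0 0 0.16 0 0 0;0 0 0.06 0 0 0;0 0 0 0 0 0;0 0 0 0 0 0'; python3 -m crank '0 0 0 0 0 0;0 0 0 0 0 0;0 0 0 0 0 0;0 0 0 0 0 0;0 0 0 0 0 0' -1 45;  python3 -m crank '0 0 -0.3 0 0 0;0 0 -0.5 0 0 0;0 0 -0.5 0 0 0;0 0 -0.6 0 0 0;0 0 0 0 0 0'; python3 -c "
from h import *
to((607,167,75,None),(607,167,-16,None),(607,167,80,None),(475,343.5,80,None))"
```

```text
time: 25.62
tcp_pos: [0.475, 0.176, -0.0191]
tool_rot: [-3.109, 0.444, -0.003]
ft_force: [0.6, 0.6, 0.2]
finger_gap: 0.7
grip_force: 0.0
time: 26.25
tcp_pos: [0.4749, 0.1759, -0.0193]
tool_rot: [-3.11, 0.444, -0.002]
ft_force: [-0.9, 0.5, 5.7]
finger_gap: 0.436
grip_force: 46.8
time: 26.88
tcp_pos: [0.4761, 0.1762, 0.0777]
tool_rot: [-3.108, 0.444, -0.008]
ft_force: [0.7, -0.4, -2.1]
finger_gap: 0.435
grip_force: 46.2
t 26.88 [0.4761 0.1762 0.0777] psi -16.3 tilt 0.32 gap 0.43 grip 46 F [ 0.7 -0.4 -2.1]
  turn z units 0.00 shift units 2.56 -0.56 0.05
  turn z units 0.00 shift units 0.00 -0.00 1.82
  turn z units 0.00 shift units 0.00 -0.00 -1.92
  turn z units 0.00 shift units -3.52 -2.65 -0.00
```

```bash
python3 -m crank '0.3 -0.06 0 0 0 0;0.55 -0.12 0 0 0 0;0.6 -0.14 0 0 0 0;0.6 -0.13 0 0 0 0;0.51 -0.11 0 0 0 0;0 0 0.3 0 0 0;0 0 0.5 0 0 0;0 0 0.5 0 0 0;0 0 0.3 0 0 0;0 0 0.2 0 0 0;0 0 0.06 0 0 0;0 0 0 0 0 0;0 0 0 0 0 0'; python3 -m crank '0 0 0 0 0 0;0 0 0 0 0 0;0 0 0 0 0 0;0 0 -0.3 0 0 0;0 0 -0.6 0 0 0;0 0 -0.6 0 0 0;0 0 -0.4 0 0 0;-0.6 -0.45 0 0 0 0;-0.6 -0.45 0 0 0 0;-0.6 -0.45 0 0 0 0;-0.6 -0.45 0 0 0 0;-0.6 -0.45 0 0 0 0;-0.52 -0.4 0 0 0 0;0 0 0 0 0 0;0 0 0 0 0 0' 0.35
python3 - <<'E'
from h import *
to((475,343.5,-15,None))
im,d=ctrl.get_image("wrist");P=cloud(d,ctrl.camera_model("wrist"))
k=(P[...,2]>.035)&(P[...,2]<.055)&(np.hypot(P[...,0]-.4755,P[...,1]-.3435)<.035)&(d>0)
print(cv2.minAreaRect(P[k][:,:2].astype(np.float32)*1000),k.sum())
im,d=ctrl.get_image("scene");P=cloud(d,ctrl.camera_model("scene"))
k=(P[...,2]>.02)&(P[...,2]<.05)&(np.hypot(P[...,0]-.607,P[...,1]-.167)<.045)&(d>0)
print("trafo",cv2.minAreaRect(P[k][:,:2].astype(np.float32)*1000),P[k][:,2].max())
E
```

```text
time: 28.5
tcp_pos: [0.6057, 0.167, -0.0163]
tool_rot: [-3.11, 0.444, -0.002]
ft_force: [-3.5, -0.3, 5.7]
finger_gap: 0.433
grip_force: 47.0
time: 30.38
tcp_pos: [0.4734, 0.343, 0.0773]
tool_rot: [3.11, -0.444, 0.001]
ft_force: [-0.5, -0.2, 0.0]
finger_gap: 0.674
grip_force: 0.0
t 30.38 [0.4734 0.343  0.0773] psi -16.3 tilt 0.03 gap 0.67 grip 0 F [-0.5 -0.2  0. ]
  turn z units 0.00 shift units 0.03 -0.02 1.85
((474.5361328125, 345.8337097167969), (33.04241943359375, 33.71415710449219), 44.77223587036133) 1752
trafo ((607.4662475585938, 166.90591430664062), (39.54782485961914, 46.048500061035156), 74.47576904296875) 0.04051959952404235
```

```bash
python3 -m crank '0.01 -0.045 0 0 0 0;0 0 0.3 0 0 0;0 0 0.6 0 0 0;0 0 0.5 0 0 0;0 0 0.25 0 0 0;0 0 0.1 0 0 0;0 0 0.04 0 0 0;0 0 0 0 0 0;0 0 0 0 0 0'; python3 -m crank '0 0 0 0 0 0;0 0 0 0 0 0;0 0 0 0 0 0;0 0 0 0 0 0;0 0 0 0 0 0' -1 40;  python3 -m crank '0 0 -0.3 0 0 0;0 0 -0.5 0 0 0;0 0 -0.5 0 0 0;0 0 -0.6 0 0 0;0 0 0 0 0 0'; python3 -c "
from h import *
to((597,-42,85,None),(597,-42,-8,None),(597,-42,80,None))"
```

```text
time: 31.6
tcp_pos: [0.4749, 0.3457, -0.0115]
tool_rot: [-3.109, 0.444, -0.002]
ft_force: [-0.3, 0.1, -0.7]
finger_gap: 0.678
grip_force: 0.0
time: 32.22
tcp_pos: [0.4747, 0.3456, -0.0119]
tool_rot: [-3.109, 0.444, -0.001]
ft_force: [0.9, -0.2, 5.1]
finger_gap: 0.387
grip_force: 39.9
time: 32.85
tcp_pos: [0.476, 0.3463, 0.0857]
tool_rot: [-3.107, 0.444, -0.007]
ft_force: [-0.7, 0.0, -1.2]
finger_gap: 0.382
grip_force: 39.8
t 32.85 [0.476  0.3463 0.0857] psi -16.3 tilt 0.33 gap 0.38 grip 40 F [-0.7  0.  -1.2]
  turn z units 0.00 shift units 4.50 6.78 0.01
  turn z units 0.00 shift units 0.00 -0.00 1.86
  turn z units 0.00 shift units 0.00 -0.00 -1.76
```

```bash
python3 -m crank '0.2 0.3 0 0 0 0;0.44 0.66 0 0 0 0;0.44 0.66 0 0 0 0;0.44 0.66 0 0 0 0;0.44 0.66 0 0 0 0;0.44 0.66 0 0 0 0;0.44 0.66 0 0 0 0;0.44 0.66 0 0 0 0;0.44 0.66 0 0 0 0;0.44 0.66 0 0 0 0;0.34 0.54 0 0 0 0;0 0 0 0 0 0;0 0 0 0 0 0';python3 -m crank '0 0 0.3 0 0 0;0 0 0.5 0 0 0;0 0 0.5 0 0 0;0 0 0.3 0 0 0;0 0 0.2 0 0 0;0 0 0.06 0 0 0;0 0 0 0 0 0;0 0 0 0 0 0'
```

```text
time: 34.48
tcp_pos: [0.5939, -0.0431, 0.0808]
tool_rot: [-3.109, 0.445, 0.005]
ft_force: [0.3, -0.5, -0.5]
finger_gap: 0.384
grip_force: 39.9
time: 35.48
tcp_pos: [0.5962, -0.043, -0.0094]
tool_rot: [-3.11, 0.444, -0.002]
ft_force: [-2.5, 2.4, 5.3]
finger_gap: 0.384
grip_force: 40.7
```

```bash
python3 -m crank '0 0 0 0 0 0;0 0 0 0 0 0;0 0 0 0 0 0;0 0 -0.3 0 0 0;0 0 -0.6 0 0 0;0 0 -0.6 0 0 0;0 0 -0.6 0 0 0;0 0 -0.6 0 0 0;-0.8 0.2 -0.3 0 0 0;-0.8 0.2 0 0 0 0;-0.8 0.2 0 0 0 0;0 0 0 0 0 0;0 0 0 0 0 0;0 0 0 0 0 0' 0.1
python3 - <<'E'
from h import *
pt()
im,d=ctrl.get_image("scene");P=cloud(d,ctrl.camera_model("scene"))
mk=((P[...,2]>.012)&(P[...,2]<.07)&(P[...,0]>.4)&(P[...,0]<.7)&(P[...,1]>-.4)&(P[...,1]<.32)&(d>0)).astype(np.uint8)
k,l,st,c=cv2.connectedComponentsWithStats(mk)
for i in range(1,k):
    if st[i,4]<25: continue
    p=P[l==i];t=p[p[:,2]>p[:,2].max()-.007];r=cv2.minAreaRect(t[:,:2].astype(np.float32)*1000)
    print(np.round(c[i]),"zmax %.3f"%p[:,2].max(),np.round(r[0]),np.round(r[1]),round(r[2]))
cv2.imwrite("pics/end.png",cv2.resize(im[110:330,180:420,::-1],(0,0),fx=2.7,fy=2.7,interpolation=cv2.INTER_CUBIC))
E
```

```text
time: 37.22
tcp_pos: [0.4729, -0.0385, 0.1402]
tool_rot: [3.11, -0.444, 0.002]
ft_force: [-0.1, 0.8, -0.5]
finger_gap: 0.551
grip_force: 0.0
t 37.23 [ 0.4729 -0.0385  0.1402] psi -16.3 tilt 0.06 gap 0.55 grip 0 F [-0.1  0.8 -0.5]
[209. 175.] zmax 0.031 [ 609. -196.] [40. 41.] 62
[273. 182.] zmax 0.029 [477. -81.] [30. 28.] 22
[222. 189.] zmax 0.034 [ 603. -122.] [40. 40.] 55
[238. 205.] zmax 0.051 [597. -42.] [32. 32.] 85
[323. 218.] zmax 0.018 [439.  86.] [59. 17.] 3
[364. 238.] zmax 0.034 [404. 188.] [32.  7.] 89
[256. 249.] zmax 0.032 [621.  92.] [54. 30.] 18
[279. 269.] zmax 0.041 [608. 167.] [38. 46.] 74
[345. 280.] zmax 0.038 [508. 258.] [38. 47.] 80
```

View pics/end.png

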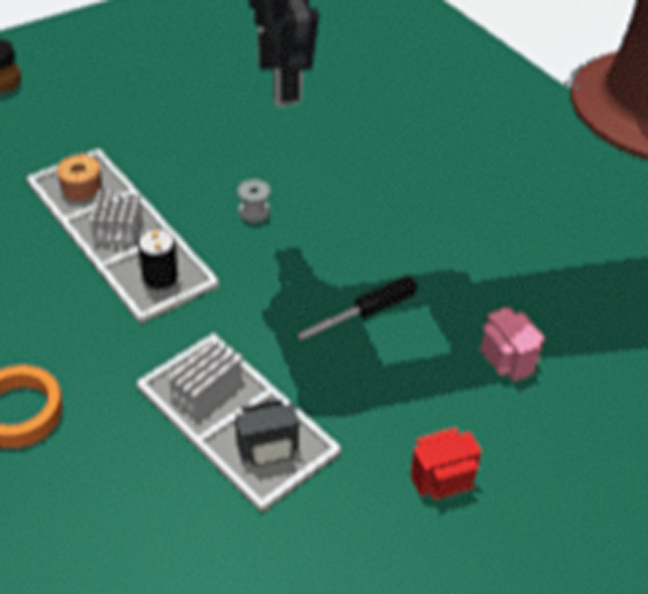

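All five parts stand upright in their own compartments: choke (78,178), pin sink (117,220), capacitor (157,258), fin sink (207,378), transformer (268,432). The spool (255,200) and screwdriver (360,307) have not moved, and the arm is clear.

```bash
python3 -c "
from cell import ctrl
print(ctrl.sign_off())"
```

```text
the job is handed in; nothing more can be done
None
```

I handed the job in with both kits made up: all five parts stand upright on the floor of their own compartments, and the spool and screwdriver measure where they started. The arm never went near the dispenser bottle, and the run took about 37 s; the hand-in gave no verdict.

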